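# Pull a cover plate from the rack for the counter

### The arm

A 6-joint arm with a two-finger parallel gripper is mounted at the origin on the work surface. World frame = base frame: x ahead of the robot, y to its left, z up, the work surface at z = 0. Lengths are in m, angles in degrees, forces in N, time in s.
With the tool pointing down it reaches from about 0.3 to 0.75 m from the base axis. Payload 8.5 kg.
Tool frame: the origin (TCP) lies midway between the tips of the shut fingers; the grasp point (between the pads) lies 19 mm behind it; z points along the fingers, y is the line along which they close (so a half turn about z gives the same grasp; the last joint's range is limited). The gripper opens to 85 mm and grips with 20 to 120 N. Pads are 22 mm wide; open, the fingers measure 114 mm over their backs; the gripper's body (76 mm by 85 mm) begins 54 mm behind the grasp point. The pads swing forward as they close: fully open they stand 13 mm farther back than shut.
Start: joints at [52.924, 21.807, 74.336, -0, 83.858, -12.336], TCP at [0.23, 0.5, 0.231] pointing down, gripper open.
Joint ranges: [-178.18, 178.18], [-50.72, 133.34], [12.68, 142.11], [-81.47, 261.47], [9.98, 163.14], [-165.26, 165.26]. Speed limits (degrees/s): [136.94, 136.94, 180, 180, 180, 180].

### API

Orientations are given as [roll, pitch, yaw] about the fixed x, y, z axes, in that order (R = Rz(yaw) Ry(pitch) Rx(roll)).
In Python, from rig import sensors, cams, ticket gives the robot as it stands.
- The arm moves only by the tool carry_out, never from a script. Its argument "increments" is a list of rows, each a list of 7 numbers: the opening, from 0 (shut) to 1 (fully open), then the shift along the tool's x, y, z in units of 100 cm (1.0 is 100 cm), then the turn, a rotation vector about the tool's x, y, z in units of pi/4 rad (1.0 is pi/4 rad). In form: [[jaw, tx, ty, tz, wx, wy, wz], ...]. A call has exactly 5 rows; each row shifts and turns the commanded pose from where the row before left it, along the tool's axes as they then stand; what a row does not reach is not made up. A row lasts 1/8 s, in which the tool goes at most 62.5 mm and 10.7 degrees, less where a joint would pass 70% of its speed; a pose out of reach is approached as far as the arm can. A call with a number of a shift or a turn outside -1 to 1 is refused whole. A call with a gripper value outside its range is refused whole. The fingers move at their own pace and stop on an object; "newtons" is the grip in N (left out, the last holds). Time passes only in rows, so rows that do not move let the fingers close, or fill a call up. It gives the time, the measured TCP pose, the force, the opening and the grip force at its end, in the units of the state.
- sensors.observe(): the state, without advancing time (a new reading comes with each control period).
- cams.capture(name): name is "side" or "top"; returns the picture (400x640x3 uint8, red, green, blue); there is no depth.
- cams.get_calibration(name): a dict with "camera_matrix" (3x3 intrinsics, pixels), "D" ([k1, k2, p1, p2, k3] as OpenCV has them; the pictures are not rectified), "pose" (4x4, takes a point from camera to world coordinates). Camera axes: x right, y down, z forward; pixel columns grow to the right and rows downward; lengths in m; the calibration is good to about 2 mm. A picture is of the moment at which its call begins. get_calibration takes no time and is no camera call.
- ticket.finish_job(): hands the job in; it is judged then, once.
The state is a dict: "time": time; "q": joint angles; "qd": joint speeds; "effort": joint torques, N m; "tool_pos": TCP position; "eef_rot": TCP orientation; "wrist_force": force on the tool from outside, world axes, zero at the start; "torque": the same for the moment, N m; "finger_gap": finger opening in m; "grip_force": force on a finger pad.
Only numpy, scipy, OpenCV 4.12 (cv2) and the standard library are available. Lean on these libraries where they do the work, as an engineer would, in place of code of your own. Each camera call takes 0.05 s, during which the arm holds its last target. There are 200 camera calls.

### The job

In the spare-parts store, draw the tall aluminium end plate (the one with the big window) up out of its leaning slot in the plate rack and stand it on the dark wooden counter stand, lower edge on the ledge, roughly in the middle and lying back flat against the backrest. Let go of it only once it is standing on the ledge, and leave the other plates and everything else on the bench where they are.

Things in the scene. Friction and masses are not known exactly. Their poses are not given: they have to be found in the camera images.
- end_plate: Tall aluminium end plate, 6 thick, 110 wide, 160 mm high, about 250 g; one window 60 wide, 65 to 125 mm above the lower edge, solid bar above it. Origin: middle of the lower edge; x = plate normal, y = along the width, z = up the plate to its upper edge. In the rack z leans 28 degrees from vertical towards the robot's side (the rack's -x).
- rack: Fixed steel rack, base 200 x 136 mm. Origin: centre of underside, z vertical. Three slots at x = -55, 0, 55 mm, floors 22 mm up, leaning 28 degrees towards -x, 70 mm deep along the slope, 11 mm wide between guide strips reaching 25 mm in from each end; end walls 116 mm apart. Any plate may be in any slot, lying on the slot's -x side. Rack and stand may change sides.
- stand: Fixed dark wooden stand. Origin: middle of the ledge's upper face where it meets the backrest's front face, 30 mm up. z = up along the backrest, leaning 28 degrees to the robot's side; x = out of its front face; y = along the ledge. Backrest 90 wide, 100 up, 6 thick; ledge 130 wide, 35 deep, lip 10 high. A plate seated flush has its origin at x = 3, y = 0, z = 0 mm and the same axes.
- blank_plate: Short solid aluminium plate, 6 x 110 x 105 mm high, in another slot of the rack. Origin and axes as for the end plate.
- slot_plate: Short aluminium plate, 6 x 110 x 105 mm high, with a window 70 wide from 40 to 60 mm above its lower edge, in another slot. Origin and axes as for the end plate.
- hub_flange: Dark steel hub flange lying on the bench, 100 mm across, hub 60 across and 30 high. Origin: centre of underside.
- sleeve: Steel cylinder sleeve standing on the bench, 76 across, 80 high. Origin: centre of underside.
- oil_can: Steel can, 68 across, 150 high, standing at the left side. Origin: centre of underside.
- carton: Cardboard carton, 130 x 90 x 70 high, at the right side. Origin: centre of underside.

How it is judged (in metres and radians):
On the way, in this order (a step that is already met when the one before it is completed fails the run):
1. the end plate is drawn up clear of its slot, its lower edge more than 95 mm above the bench (z of end_plate in the frame of rack above 0.095 m), for 0.1 s.
2. the end plate's lower edge is on the stand's ledge while the fingers still hold it (z of end_plate in the frame of stand between -0.006 and 0.01 m and x of end_plate in the frame of stand between -0.005 and 0.032 m and y of end_plate in the frame of stand between -0.03 and 0.03 m and contact force between the fingers and end_plate above 0.5 N), for 0.1 s.
At the end, for the whole second after the job is handed in: The end plate stands at rest on the stand: lower edge on the ledge (within 8 mm in height), within 25 mm of the ledge's middle, no more than 13 mm out from the backrest at its foot, leaning and facing as the backrest does within 8 degrees; every other loose thing within 30 mm of where it began (x of end_plate in the frame of stand between -0.003 and 0.016 m and y of end_plate in the frame of stand between -0.025 and 0.025 m and z of end_plate in the frame of stand between -0.006 and 0.008 m and angle between the z axis of end_plate and the z axis of stand, either way round below 0.14 rad and angle between the x axis of end_plate and the x axis of stand, either way round below 0.14 rad and linear speed of end_plate below 0.02 m/s and distance of each of blank_plate, slot_plate, hub_flange, sleeve, oil_can, carton from where it was at the start of the episode below 0.03 m); the robot touches nothing.
It fails at once if one of the short plates moved by more than 30 mm (distance of any of blank_plate, slot_plate from where it was at the start of the episode above 0.03 m).
It fails at once if another loose thing on the bench moved by more than 30 mm (distance of any of hub_flange, sleeve, oil_can, carton from where it was at the start of the episode above 0.03 m).
It also fails if it takes over 42 s, if anything falls off the work surface, if the arm or the gripper's body presses on something with over 40 N, if the wrist force passes 120 N, or if a joint passes its speed limit or range.

## Working session

There is one attempt and no reset: what is moved stays moved. The work goes in short steps, Python scripts to look and compute and a tool call to move; the robot and the scene stay as the last step left them, time stands still between calls to the robot, and variables do not carry over. Pictures are saved under pics/ and viewed, at most 10 in all, crops included, and the job is handed in when it is done.

Besides the shell and the picture viewer there is one more tool, called as name(argument=value, ...) on one line, values as JSON. carry_out: Moves the arm, as the interface text tells. Its arguments: {"type":"object","properties":{"increments":{"type":"array"},"newtons":{"type":"number"}},"required":["increments"]}

```bash
mkdir -p pics; ls; python3 - <<'E'
from rig import sensors,cams
import cv2,numpy as np
np.set_printoptions(precision=4,suppress=True)
for n in("side","top"):
    im=cams.capture(n); cv2.imwrite(f"pics/{n}0.png",im[:,:,::-1])
    c=cams.get_calibration(n); print(n,np.array(c["camera_matrix"]),c["D"],np.array(c["pose"]),sep="\n")
print(sensors.observe())
E
```

```text
pics
side
[[484.291    0.     320.4961]
 [  0.     484.291  207.6776]
 [  0.       0.       1.    ]]
[-0.0338  0.      0.      0.      0.    ]
[[ 0.8485 -0.3543  0.3932  0.0808]
 [-0.5287 -0.5348  0.6591 -0.8843]
 [-0.0233 -0.7671 -0.6411  0.8874]
 [ 0.      0.      0.      1.    ]]
top
[[440.7556   0.     317.1861]
 [  0.     440.7556 202.7203]
 [  0.       0.       1.    ]]
[-0.1214  0.      0.      0.      0.    ]
[[-0.0051 -0.9953  0.0967  0.4585]
 [-0.9997  0.0073  0.0218 -0.0183]
 [-0.0224 -0.0966 -0.9951  1.2949]
 [ 0.      0.      0.      1.    ]]
{'time': 0.1, 'q': array([ 52.924 ,  21.8359,  74.3793,  -0.0014,  83.8576, -12.3366]), 'qd': array([ 0.0362,  0.1166, -0.1348,  0.03  , -0.0043, -0.0332]), 'effort': array([  0.0024, -44.922 , -23.1657,  -0.0003,   0.0037,   0.    ]), 'tool_pos': array([0.23  , 0.4993, 0.2308]), 'eef_rot': array([-179.9286,   -0.0142,  155.2608]), 'wrist_force': array([0.1719, 0.2163, 0.0133]), 'torque': array([0.0137, 0.0081, 0.0048]), 'grip_force': 0.0, 'finger_gap': 0.08536040972556676}
```

View pics/side0.png

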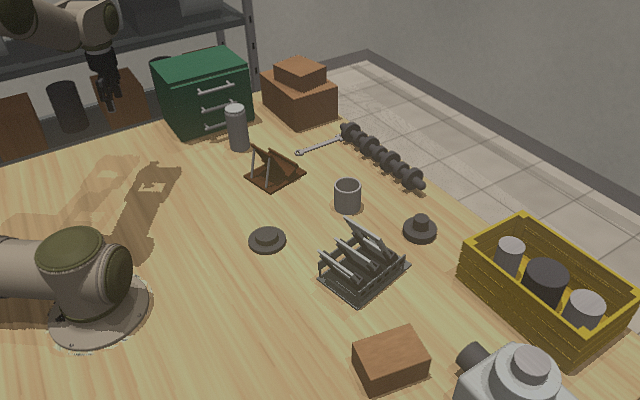

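View pics/top0.png

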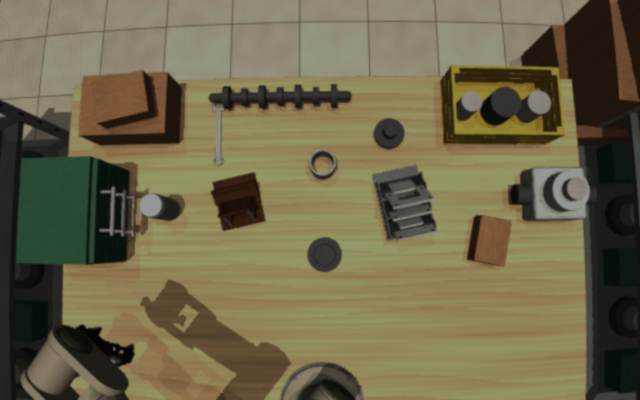

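Side view: rack at about (365,270), stand at (275,165). Top view: rack at (405,203), stand at (238,202). I'll zoom in on both.

```bash
python3 - <<'E'
import cv2,numpy as np
s=cv2.imread("pics/side0.png");t=cv2.imread("pics/top0.png")
z=lambda im,x,y,w,h:cv2.resize(im[y:y+h,x:x+w],(400,300),interpolation=cv2.INTER_CUBIC)
a=np.vstack([np.hstack([z(s,310,210,110,100),z(s,235,130,80,66)]) if 0 else np.hstack([z(s,310,215,120,90),z(s,235,135,80,60)]),
np.hstack([z(t,360,160,100,75),z(t,200,165,80,60)])])
a=cv2.convertScaleAbs(a,alpha=1.5)
cv2.imwrite("pics/crop0.png",a)
E
```

```text
(no output)
```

View pics/crop0.png

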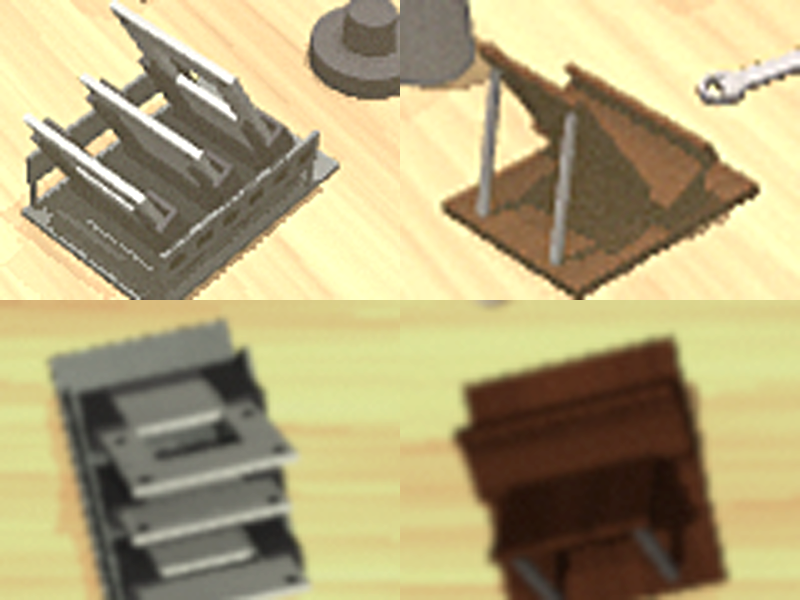

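The end plate is in the rear (+x) slot; its bright top edge runs from about (344,217) to (381,240) in the side view and from (394,209) to (434,199) in the top view. I need a larger crop of both, with contrast, for exact points.

```bash
python3 - <<'E'
import cv2,numpy as np
s=cv2.imread("pics/side0.png");t=cv2.imread("pics/top0.png")
def z(im,x,y,w,h,a):
    o=cv2.convertScaleAbs(cv2.resize(im[y:y+h,x:x+w],None,fx=10,fy=10,interpolation=cv2.INTER_CUBIC),alpha=a)
    for i in range(0,w,10): cv2.putText(o,str(x+i),(i*10,8),0,.3,(0,255,255));cv2.line(o,(i*10,8),(i*10,14),(0,255,255))
    for i in range(0,h,10): cv2.putText(o,str(y+i),(0,i*10+4),0,.3,(0,255,255));cv2.line(o,(18,i*10),(24,i*10),(0,255,255))
    return o
cv2.imwrite("pics/stand.png",np.hstack([z(s,240,138,70,56,2.2),z(t,205,170,62,60,3.5)[:560]])[:, :1320])
a=cv2.imread("pics/stand.png"); 
cv2.imwrite("pics/stand.png",np.hstack([z(s,240,138,70,58,2.2)])); 
cv2.imwrite("pics/stand2.png",z(t,205,170,64,60,4))
E
```

```text
(no output)
```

View pics/stand.png

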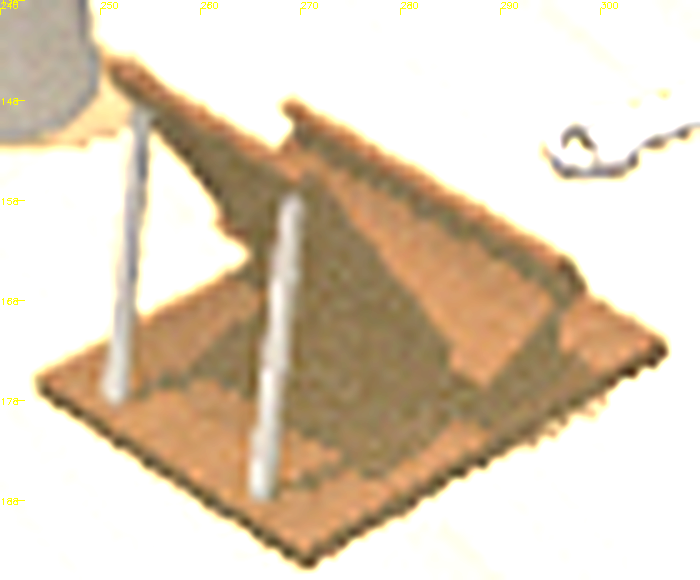

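View pics/stand2.png

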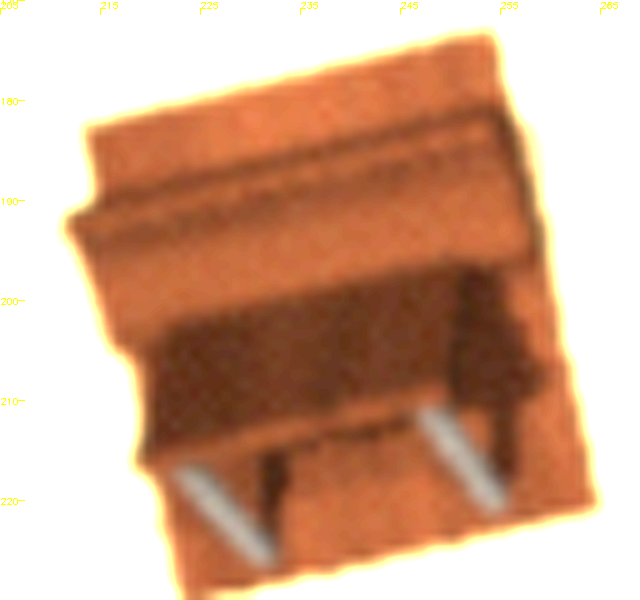

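Side stand: backrest top strip (251.3,144.2)–(269.8,155.8), lip top (268.6,148.2)–(296.8,164.4). Top stand: backrest top (219,215.3)–(249.6,209), lip (212,191.8)–(255,182). I'll triangulate these along with the plate's top edge.

```bash
cat > tri.py <<'E'
import cv2,numpy as np
from rig import cams
np.set_printoptions(precision=4,suppress=True)
def P(n):
    c=cams.get_calibration(n); K=np.array(c["camera_matrix"]);D=np.array(c["D"]);T=np.array(c["pose"]); return K,D,T
def ray(n,p):
    K,D,T=P(n); u=cv2.undistortPoints(np.array([[p]],float),K,D)[0,0]
    d=T[:3,:3]@[u[0],u[1],1]; return T[:3,3],d/np.linalg.norm(d)
def tri(ps,pt):
    (a,d),(b,e)=ray("side",ps),ray("top",pt)
    s=np.linalg.lstsq(np.c_[d,-e],b-a,rcond=None)[0]
    p,q=a+s[0]*d,b+s[1]*e; return (p+q)/2,np.linalg.norm(p-q)
def onz(n,p,z):
    a,d=ray(n,p); return a+d*(z-a[2])/d[2]
def proj(n,X):
    K,D,T=P(n); W=np.linalg.inv(T)
    return cv2.projectPoints(np.atleast_2d(np.array(X,float)),cv2.Rodrigues(W[:3,:3])[0],W[:3,3],K,D)[0][:,0]
E
python3 - <<'E'
from tri import *
for nm,l,r in [("back",((251.25,144.15),(219.05,215.25)),((269.75,155.75),(249.55,209.05))),
 ("lip",((268.55,148.15),(212.05,191.75)),((296.75,164.35),(255.05,182.05))),
 ("plate",((343.6,217.1),(393.9,207.4)),((380.8,240.2),(433.9,198.6)))]:
    (a,ra),(b,rb)=tri(*l),tri(*r); d=b-a
    print(nm,a,b,"res",ra,rb,"mid",(a+b)/2,"len",np.linalg.norm(d),"normal yaw",np.degrees(np.arctan2(d[0],-d[1])))
# stand base corners, side & top
for n,pp in (("side",[(243.5,176),(270.3,194),(306,173)]),("top",[(213.5,182.5),(253.7,173),(264,220),(223.5,229)])):
    for p in pp: print(n,onz(n,p,.006))
E
```

```text
back [0.5401 0.2747 0.1139] [0.5575 0.191  0.1123] res 0.0020703210194324977 9.463339854129216e-06 mid [0.5488 0.2329 0.1131] len 0.08551925927335523 normal yaw 11.771483998463552
lip [0.6114 0.3113 0.0544] [0.6403 0.1863 0.0529] res 0.0033519800085760874 0.0007338197455826289 mid [0.6258 0.2488 0.0537] len 0.12828964519141803 normal yaw 13.021638671722322
plate [ 0.5551 -0.1919  0.1574] [ 0.5788 -0.2982  0.1563] res 0.0006305761239781633 0.0025696215179744587 mid [ 0.567  -0.2451  0.1569] len 0.10893334935851373 normal yaw 12.571627179368436
side [0.5031 0.2839 0.006 ]
side [0.531 0.157 0.006]
side [0.6726 0.1894 0.006 ]
top [0.6467 0.3196 0.006 ]
top [0.674  0.1985 0.006 ]
top [0.5338 0.1667 0.006 ]
top [0.5078 0.2871 0.006 ]
```

```bash
python3 - <<'E'
import cv2,numpy as np
s=cv2.imread("pics/side0.png");t=cv2.imread("pics/top0.png")
def z(im,x,y,w,h,a,k):
    o=cv2.convertScaleAbs(cv2.resize(im[y:y+h,x:x+w],None,fx=k,fy=k,interpolation=cv2.INTER_CUBIC),alpha=a)
    for i in range(0,w,10): cv2.putText(o,str(x+i),(i*k,8),0,.3,(0,0,255));cv2.line(o,(i*k,8),(i*k,14),(0,0,255))
    for i in range(0,h,10): cv2.putText(o,str(y+i),(0,i*k+4),0,.3,(0,0,255));cv2.line(o,(18,i*k),(24,i*k),(0,0,255))
    return o
cv2.imwrite("pics/rack.png",np.hstack([z(s,338,212,50,75,1.2,8),z(t,388,175,50,75,2.2,8)]))
E
```

```text
(no output)
```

View pics/rack.png

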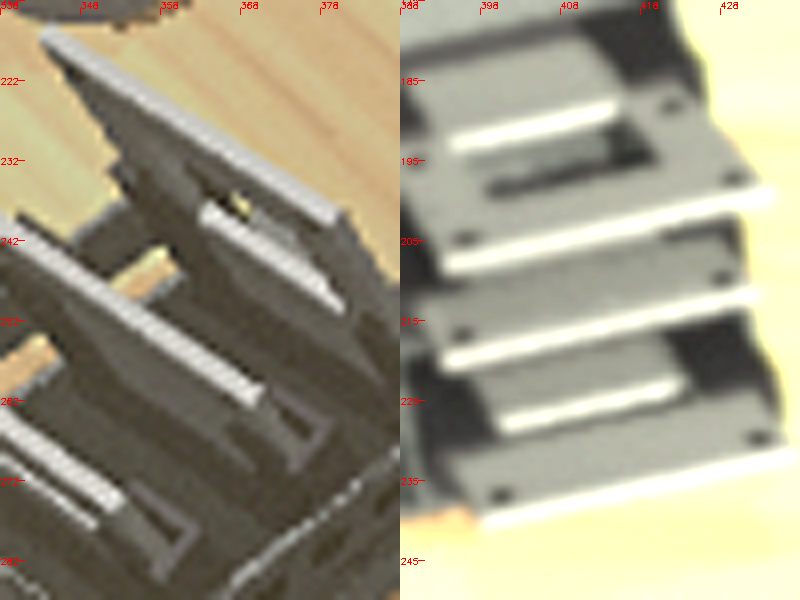

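Side: plate top strip (343.8,215.9)–(378.8,238.4), window sill (362.9,238.1)–(380.1,249.9). Top: strip (392.8,207.7)–(433.8,198.7), sill (393.6,192.4)–(414.8,187.7).

```bash
python3 - <<'E'
from tri import *
M=[]
for nm,l,r in [("plate",((343.8,215.9),(392.8,207.7)),((378.8,238.4),(433.8,198.7))),("sill",((362.9,238.1),(393.6,192.4)),((380.1,249.9),(414.8,187.7)))]:
    (a,ra),(b,rb)=tri(*l),tri(*r); d=b-a; M.append((a+b)/2)
    print(nm,a,b,"res",ra,rb,"mid",(a+b)/2,"len",np.linalg.norm(d),"yaw",np.degrees(np.arctan2(d[0],-d[1])))
d=M[0]-M[1];print(d,np.linalg.norm(d),"lean",np.degrees(np.arccos(d[2]/np.linalg.norm(d))))
# middle short plate top: side right end; blanks
print(tri((369.6,260.6),(432.3,211.4)),"z exp ~",.022+.105*.883)
E
```

```text
plate [ 0.5555 -0.1895  0.1588] [ 0.5767 -0.2959  0.1614] res 0.002282896685546833 0.00048600895548018647 mid [ 0.5661 -0.2427  0.1601] len 0.10850299221190764 yaw 11.243854415909832
sill [ 0.6039 -0.2044  0.0756] [ 0.6144 -0.2625  0.0786] res 0.0008302037818583011 0.005256364223988411 mid [ 0.6092 -0.2335  0.0771] len 0.05906781030413591 yaw 10.221052899170392
[-0.0431 -0.0092  0.083 ] 0.0939351961163839 lean 27.953480164368923
(array([ 0.5481, -0.3028,  0.1144]), np.float64(0.0015776685773763283)) z exp ~ 0.11471499999999998
```

```bash
cat > plan.py <<'E'
import numpy as np
from scipy.spatial.transform import Rotation as R
from rig import sensors
def axes(yaw,lean=28):
    # plate frame as matrix [x y z]; tool: x=y_p, y=x_p, z=-z_p
    P=R.from_euler('ZY',[yaw,-lean],degrees=True).as_matrix()
    return P, np.c_[P[:,1],P[:,0],-P[:,2]]
def rows(target,Rt,n,jaw,start=None):
    s=sensors.observe(); p=np.array(s["tool_pos"]); r=R.from_euler('xyz',s["eef_rot"],degrees=True)
    if start is not None: p,r=start
    w=(r.inv()*R.from_matrix(Rt)).as_rotvec(); dp=(np.array(target)-p)/n
    print("rotdeg",np.degrees(np.linalg.norm(w)))
    for i in range(n):
        ri=r*R.from_rotvec(w*i/n)
        print([jaw]+[round(float(v),4) for v in ri.inv().apply(dp)]+[round(float(v),4) for v in w/n/(np.pi/4)])
    return np.array(target),R.from_matrix(Rt)
E
python3 - <<'E'
from plan import *
P,T=axes(12); print(P)
mid=np.array([.5661,-.2427,.160])
pre=mid-.036*P[:,2]+.1*P[:,2]; print(pre, mid-.036*P[:,2])
w=rows(pre+[0,0,.03],T,20,.45)
E
```

```text
[[ 0.86365307 -0.20791169 -0.45921248]
 [ 0.18357513  0.9781476  -0.09760863]
 [ 0.46947156  0.          0.88294759]]
[ 0.5367104  -0.24894695  0.21650865] [ 0.58263165 -0.23918609  0.12821389]
rotdeg 59.726841832957646
[0.45, -0.0296, -0.0276, -0.0008, -0.0289, -0.0144, 0.058]
[0.45, -0.0308, -0.0262, -0.001, -0.0289, -0.0144, 0.058]
[0.45, -0.032, -0.0247, -0.0012, -0.0289, -0.0144, 0.058]
[0.45, -0.0331, -0.0232, -0.0014, -0.0289, -0.0144, 0.058]
[0.45, -0.0341, -0.0216, -0.0016, -0.0289, -0.0144, 0.058]
[0.45, -0.0351, -0.02, -0.0016, -0.0289, -0.0144, 0.058]
[0.45, -0.036, -0.0184, -0.0017, -0.0289, -0.0144, 0.058]
[0.45, -0.0368, -0.0167, -0.0016, -0.0289, -0.0144, 0.058]
[0.45, -0.0375, -0.0149, -0.0016, -0.0289, -0.0144, 0.058]
[0.45, -0.0382, -0.0132, -0.0015, -0.0289, -0.0144, 0.058]
[0.45, -0.0388, -0.0114, -0.0013, -0.0289, -0.0144, 0.058]
[0.45, -0.0393, -0.0096, -0.0011, -0.0289, -0.0144, 0.058]
[0.45, -0.0397, -0.0078, -0.0009, -0.0289, -0.0144, 0.058]
[0.45, -0.04, -0.0059, -0.0006, -0.0289, -0.0144, 0.058]
[0.45, -0.0402, -0.0041, -0.0002, -0.0289, -0.0144, 0.058]
[0.45, -0.0404, -0.0023, 0.0002, -0.0289, -0.0144, 0.058]
[0.45, -0.0404, -0.0004, 0.0006, -0.0289, -0.0144, 0.058]
[0.45, -0.0404, 0.0014, 0.0011, -0.0289, -0.0144, 0.058]
[0.45, -0.0403, 0.0032, 0.0016, -0.0289, -0.0144, 0.058]
[0.45, -0.0401, 0.005, 0.0021, -0.0289, -0.0144, 0.058]
```

carry_out(increments=[[0.45,-0.03,-0.028,-0.001,-0.029,-0.014,0.058],[0.45,-0.031,-0.026,-0.001,-0.029,-0.014,0.058],[0.45,-0.032,-0.025,-0.001,-0.029,-0.014,0.058],[0.45,-0.033,-0.023,-0.001,-0.029,-0.014,0.058],[0.45,-0.034,-0.022,-0.002,-0.029,-0.014,0.058]], newtons=40)

```text
time: 0.72
tool_pos: [0.307, 0.3104, 0.2347]
eef_rot: [173.2, 2.4, 142.0]
wrist_force: [0.5, 0.4, 0.5]
finger_gap: 0.038
grip_force: 0.0
```

carry_out(increments=[[0.45,-0.035,-0.02,-0.002,-0.029,-0.014,0.058],[0.45,-0.036,-0.018,-0.002,-0.029,-0.014,0.058],[0.45,-0.037,-0.017,-0.002,-0.029,-0.014,0.058],[0.45,-0.0375,-0.015,-0.002,-0.029,-0.014,0.058],[0.45,-0.038,-0.013,-0.0015,-0.029,-0.014,0.058]])

```text
time: 1.35
tool_pos: [0.3835, 0.1235, 0.2398]
eef_rot: [165.9, 3.1, 128.5]
wrist_force: [1.1, 0.7, 0.3]
finger_gap: 0.0384
grip_force: 0.0
```

carry_out(increments=[[0.45,-0.039,-0.011,-0.001,-0.029,-0.014,0.058],[0.45,-0.039,-0.01,-0.001,-0.029,-0.014,0.058],[0.45,-0.04,-0.008,-0.001,-0.029,-0.014,0.058],[0.45,-0.04,-0.006,-0.0005,-0.029,-0.014,0.058],[0.45,-0.04,-0.004,0,-0.029,-0.014,0.058]])

```text
time: 1.98
tool_pos: [0.4603, -0.0637, 0.242]
eef_rot: [158.8, 2.1, 115.1]
wrist_force: [0.8, -0.2, -0.4]
finger_gap: 0.0385
grip_force: 0.0
```

carry_out(increments=[[0.45,-0.04,-0.002,0,-0.029,-0.014,0.058],[0.45,-0.04,0,0,-0.029,-0.014,0.058],[0.45,-0.04,0.001,0.001,-0.029,-0.014,0.058],[0.45,-0.04,0.003,0.002,-0.029,-0.014,0.058],[0.45,-0.04,0.005,0.002,-0.029,-0.014,0.058]])

```text
time: 2.6
tool_pos: [0.5366, -0.2491, 0.2448]
eef_rot: [152.0, -0.5, 102.0]
wrist_force: [0.9, 0.6, 0.1]
finger_gap: 0.0389
grip_force: 0.0
```

```bash
python3 - <<'E'
from plan import *
s=sensors.observe();print(s["time"],s["tool_pos"],s["eef_rot"],s["q"],s["finger_gap"])
P,T=axes(12)
pre=np.array([.5661,-.2427,.160])+.034*P[:,2]
rows(pre,T,5,.45)
E
```

```text
2.6 [ 0.53657001 -0.24911638  0.24484583] [152.02353594  -0.47297944 101.97453979] [-46.93611564  17.73709732  83.50642129  26.30841779  66.19335099
 -66.89228903] 0.03892810507964637
rotdeg 0.4742433591410911
[0.45, -0.0001, -0.0026, 0.011, -0.0001, -0.0018, -0.0011]
[0.45, -0.0, -0.0026, 0.011, -0.0001, -0.0018, -0.0011]
[0.45, -0.0, -0.0026, 0.011, -0.0001, -0.0018, -0.0011]
[0.45, -0.0, -0.0026, 0.011, -0.0001, -0.0018, -0.0011]
[0.45, 0.0, -0.0026, 0.011, -0.0001, -0.0018, -0.0011]
```

carry_out(increments=[[0.45,0,-0.0026,0.012,0,-0.0018,-0.001],[0.45,0,-0.0026,0.012,0,-0.0018,-0.001],[0.45,0,-0.0026,0.012,0,-0.0018,-0.001],[0.45,0,-0.0026,0.012,0,-0.0018,-0.001],[0.45,0,-0.0026,0.012,0,-0.0018,-0.001]])

```text
time: 3.22
tool_pos: [0.5528, -0.2437, 0.1854]
eef_rot: [152.0, 0.1, 102.1]
wrist_force: [-0.0, 0.3, 0.3]
finger_gap: 0.0386
grip_force: 0.0
```

```bash
python3 - <<'E'
import cv2,numpy as np
from rig import cams,sensors
from tri import proj
from plan import axes
s=cams.capture("side")[:,:,::-1].copy();t=cams.capture("top")[:,:,::-1].copy()
cv2.imwrite("pics/s1.png",s);cv2.imwrite("pics/t1.png",t)
o=sensors.observe();p=o["tool_pos"];print(p,o["eef_rot"]);P,T=axes(12)
for n in("side","top"): print(n,proj(n,[p,p+.0195*P[:,0],p-.0195*P[:,0]]))
def z(im,x,y,w,h,a,k):
    o=cv2.convertScaleAbs(cv2.resize(im[y:y+h,x:x+w],None,fx=k,fy=k,interpolation=cv2.INTER_CUBIC),alpha=a)
    return o
cv2.imwrite("pics/c1.png",np.hstack([z(s,325,190,65,95,1.3,6),z(t,378,165,65,95,2.2,6)]))
E
```

```text
[ 0.5524 -0.2435  0.1846] [152.1153  -0.0588 102.1115]
side [[356.0424 221.0524]
 [361.4943 214.2141]
 [350.5572 227.9312]]
top [[415.7625 207.4839]
 [414.8976 200.5088]
 [416.6097 214.3641]]
```

View pics/c1.png

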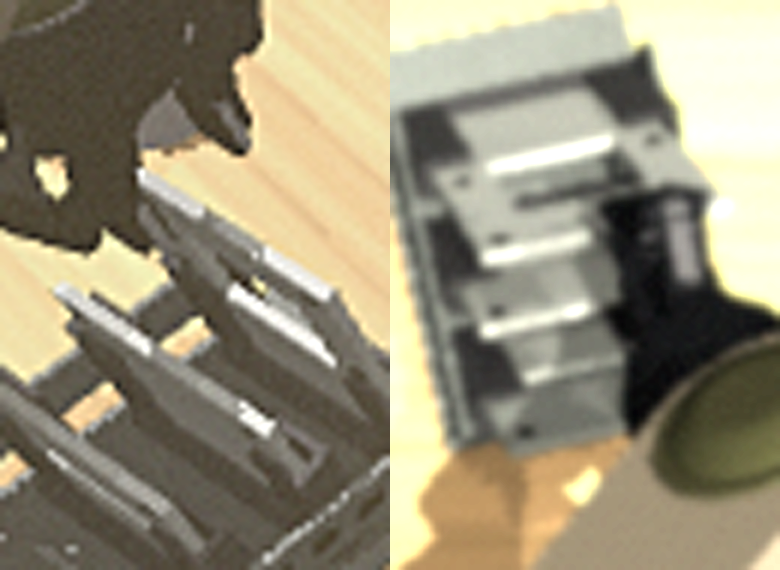

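The fingertips sit where the calibration predicts: far tip about (366,215), TCP (356,221) in side, dark finger edge near column 417 in top. They straddle the plate's upper edge, so I'll descend.

```bash
python3 - <<'E'
from plan import *
P,T=axes(12)
rows(np.array([.5661,-.2427,.160])-.036*P[:,2],T,10,.45)
E
```

```text
rotdeg 0.1708948072829316
[0.45, -0.0002, 0.0, 0.0064, -0.0003, -0.0002, 0.0002]
[0.45, -0.0002, 0.0, 0.0064, -0.0003, -0.0002, 0.0002]
[0.45, -0.0002, 0.0, 0.0064, -0.0003, -0.0002, 0.0002]
[0.45, -0.0002, 0.0, 0.0064, -0.0003, -0.0002, 0.0002]
[0.45, -0.0002, 0.0, 0.0064, -0.0003, -0.0002, 0.0002]
[0.45, -0.0002, 0.0, 0.0064, -0.0003, -0.0002, 0.0002]
[0.45, -0.0002, 0.0, 0.0064, -0.0003, -0.0002, 0.0002]
[0.45, -0.0002, 0.0, 0.0064, -0.0003, -0.0002, 0.0002]
[0.45, -0.0002, 0.0, 0.0064, -0.0003, -0.0002, 0.0002]
[0.45, -0.0002, 0.0, 0.0064, -0.0003, -0.0002, 0.0002]
```

carry_out(increments=[[0.45,0,0,0.0065,0,0,0],[0.45,0,0,0.0065,0,0,0],[0.45,0,0,0.0065,0,0,0],[0.45,0,0,0.0065,0,0,0],[0.45,0,0,0.0065,0,0,0]])

```text
time: 3.95
tool_pos: [0.5677, -0.241, 0.157]
eef_rot: [152.0, 0.0, 102.1]
wrist_force: [1.4, -0.7, 0.3]
finger_gap: 0.0383
grip_force: 0.0
```

carry_out(increments=[[0.45,0,0,0.0065,0,0,0],[0.45,0,0,0.0065,0,0,0],[0.45,0,0,0.0065,0,0,0],[0.45,0,0,0.0065,0,0,0],[0.45,0,0,0.005,0,0,0]])

```text
time: 4.58
tool_pos: [0.5819, -0.2379, 0.1296]
eef_rot: [152.0, 0.0, 102.1]
wrist_force: [0.0, -0.7, 0.9]
finger_gap: 0.0384
grip_force: 0.0
```

carry_out(increments=[[0.3,0,0,0,0,0,0],[0.2,0,0,0,0,0,0],[0.16,0,0,0,0,0,0],[0.13,0,0,0,0,0,0],[0.13,0,0,0,0,0,0]])

```text
time: 5.2
tool_pos: [0.5817, -0.238, 0.1301]
eef_rot: [152.0, 0.1, 102.1]
wrist_force: [-0.1, 0.0, -1.0]
finger_gap: 0.0111
grip_force: 0.0
```

carry_out(increments=[[0.1,0,0,0,0,0,0],[0.08,0,0,0,0,0,0],[0.06,0,0,0,0,0,0],[0.0,0,0,0,0,0,0],[0.0,0,0,0,0,0,0]], newtons=40)

```text
time: 5.82
tool_pos: [0.5818, -0.238, 0.1302]
eef_rot: [152.0, 0.1, 102.1]
wrist_force: [0.7, 0.5, 1.7]
finger_gap: 0.0055
grip_force: 39.7
```

carry_out(increments=[[0,0,0,-0.005,0,0,0],[0,0,0,-0.008,0,0,0],[0,0,0,-0.01,0,0,0],[0,0,0,-0.012,0,0,0],[0,0,0,-0.012,0,0,0]], newtons=60)

```text
time: 6.45
tool_pos: [0.5596, -0.2427, 0.1724]
eef_rot: [152.0, 0.1, 102.1]
wrist_force: [2.1, 1.4, -3.0]
finger_gap: 0.0054
grip_force: 59.0
```

carry_out(increments=[[0,0,0,-0.014,0,0,0],[0,0,0,-0.018,0,0,0],[0,0,0,-0.022,0,0,0],[0,0,0,-0.022,0,0,0],[0,0,0,-0.02,0,0,0]])

```text
time: 7.08
tool_pos: [0.5149, -0.252, 0.2573]
eef_rot: [152.1, 0.1, 102.1]
wrist_force: [-0.4, 0.2, -3.8]
finger_gap: 0.0052
grip_force: 59.0
```

```bash
python3 - <<'E'
import cv2,numpy as np
from rig import cams,sensors
s=cams.capture("side")[:,:,::-1].copy();t=cams.capture("top")[:,:,::-1].copy()
cv2.imwrite("pics/s2.png",s);cv2.imwrite("pics/t2.png",t)
o=sensors.observe();print(o)
z=lambda im,x,y:cv2.convertScaleAbs(cv2.resize(im[y:y+120,x:x+80],None,fx=5,fy=5,interpolation=cv2.INTER_CUBIC),alpha=1.6)
cv2.imwrite("pics/c2.png",np.hstack([z(s,315,180),z(t,375,145)]))
E
```

```text
{'time': 7.175, 'q': array([-48.94562029,  15.31973654,  84.67826337,  26.23724867,
        67.6180021 , -68.52295724]), 'qd': array([ 0.92914984,  2.17929682,  1.7510011 ,  0.42692222, -2.34305402,
       -0.23951844]), 'effort': array([-4.47372878e-01, -4.07699347e+01, -2.44272745e+01,  1.45911567e+00,
       -2.40606945e-01,  3.13778536e-02]), 'tool_pos': array([ 0.51540154, -0.25259082,  0.25842563]), 'eef_rot': array([151.9965788 ,   0.24150449, 102.03792127]), 'wrist_force': array([-0.02205443, -0.28165028, -3.42700909]), 'torque': array([-0.18747307,  0.59980881,  0.01278031]), 'grip_force': 59.11754071712494, 'finger_gap': 0.005366892005953321}
```

View pics/c2.png

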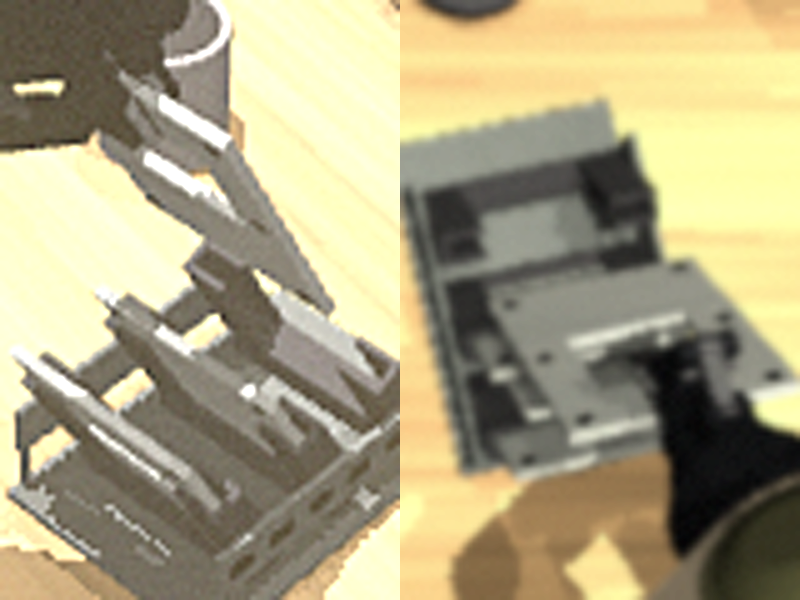

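The plate is held clear of the slot; short plates are unmoved. In the side view its near lower corner is about (380.6,240.6), in the top view its lower edge runs (393.6,201.6)–(432.6,197). I'll check the in-hand pose against these and plan the transfer.

```bash
python3 - <<'E'
from plan import *
from tri import *
P,T=axes(12.0)
o=sensors.observe();p=o["tool_pos"]
org=p-.126*P[:,2]-.0014*P[:,1]; print("plate org",org)
c=[org+P@np.array(v) for v in([0,-.055,0],[0,.055,0],[0,-.055,.16],[0,.055,.16],[0,0,.16])]
print("side",proj("side",c));print("top",proj("top",c))
print("seam",onz("top",(221.05,202.05),.03),onz("top",(250.05,196.35),.03))
P,T=axes(12.5)
O=np.array([.598,.243,.030]); 
print("stand pts back/lip proj", proj("side",[O+P@np.array(v) for v in([-.003,.045,.1],[-.003,-.045,.1],[.0365,.065,.01],[.0365,-.065,.01])]),proj("top",[O+P@np.array(v) for v in([-.003,.045,.1],[-.003,-.045,.1],[.0365,.065,.01],[.0365,-.065,.01])]))
tgt=O+P@np.array([.009,.0014,.125+.126]); print(tgt)
rows(tgt,T,15,0)
E
```

```text
plate org [ 0.5736 -0.2417  0.1472]
side [[381.4631 241.5406]
 [345.2306 218.3695]
 [360.1615 207.8073]
 [320.4889 183.69  ]
 [339.6897 195.3605]]
top [[432.195  196.2141]
 [391.6577 205.1886]
 [454.288  221.1237]
 [408.1014 231.5578]
 [431.3124 226.333 ]]
seam [0.5854 0.2898 0.03  ] [0.6014 0.2045 0.03  ]
stand pts back/lip proj [[251.1997 143.0685]
 [270.5976 154.662 ]
 [268.7211 147.5805]
 [296.3313 163.7868]] [[218.0975 215.6159]
 [250.2509 208.2421]
 [211.2908 192.4121]
 [255.2093 182.2295]]
[0.4904 0.2206 0.2558]
rotdeg 0.5213884314305369
[0, 0.0312, 0.0044, 0.0024, 0.0, 0.0006, -0.0004]
[0, 0.0312, 0.0044, 0.0024, 0.0, 0.0006, -0.0004]
[0, 0.0312, 0.0044, 0.0024, 0.0, 0.0006, -0.0004]
[0, 0.0312, 0.0044, 0.0024, 0.0, 0.0006, -0.0004]
[0, 0.0312, 0.0044, 0.0024, 0.0, 0.0006, -0.0004]
[0, 0.0312, 0.0044, 0.0024, 0.0, 0.0006, -0.0004]
[0, 0.0312, 0.0044, 0.0025, 0.0, 0.0006, -0.0004]
[0, 0.0312, 0.0044, 0.0025, 0.0, 0.0006, -0.0004]
[0, 0.0312, 0.0044, 0.0025, 0.0, 0.0006, -0.0004]
[0, 0.0312, 0.0044, 0.0025, 0.0, 0.0006, -0.0004]
[0, 0.0312, 0.0045, 0.0025, 0.0, 0.0006, -0.0004]
[0, 0.0312, 0.0045, 0.0025, 0.0, 0.0006, -0.0004]
[0, 0.0312, 0.0045, 0.0025, 0.0, 0.0006, -0.0004]
[0, 0.0312, 0.0045, 0.0026, 0.0, 0.0006, -0.0004]
[0, 0.0312, 0.0045, 0.0026, 0.0, 0.0006, -0.0004]
```

carry_out(increments=[[0,0.02,0.004,0,0,0.0006,0],[0,0.035,0.005,0.002,0,0.0006,0],[0,0.035,0.005,0.002,0,0.0006,0],[0,0.035,0.005,0.002,0,0.0006,0],[0,0.035,0.005,0.003,0,0.0006,0]])

```text
time: 7.8
tool_pos: [0.5066, -0.0878, 0.2589]
eef_rot: [152.1, -0.1, 102.2]
wrist_force: [0.6, 0.6, -2.7]
finger_gap: 0.0054
grip_force: 59.1
```

carry_out(increments=[[0,0.035,0.005,0.003,0,0.0006,0],[0,0.035,0.005,0.003,0,0.0006,0],[0,0.035,0.005,0.003,0,0.0006,0],[0,0.035,0.005,0.003,0,0.0006,0],[0,0.035,0.005,0.003,0,0.0006,0]])

```text
time: 8.43
tool_pos: [0.4976, 0.0892, 0.2576]
eef_rot: [152.1, -0.3, 102.3]
wrist_force: [0.1, -0.7, -3.9]
finger_gap: 0.0052
grip_force: 59.1
```

carry_out(increments=[[0,0.035,0.005,0.003,0,0.0006,0],[0,0.03,0.005,0.003,0,0.0006,0],[0,0.03,0.004,0.003,0,0.0006,0],[0,0.025,0.003,0.002,0,0.0006,0],[0,0.013,0.002,0.002,0,0.0006,0]])

```text
time: 9.05
tool_pos: [0.4914, 0.2239, 0.2553]
eef_rot: [152.2, -0.3, 102.4]
wrist_force: [1.0, -0.6, -3.3]
finger_gap: 0.0052
grip_force: 59.0
```

```bash
python3 - <<'E'
from plan import *
s=sensors.observe();print(s["time"],s["tool_pos"],s["eef_rot"],s["wrist_force"],s["finger_gap"])
P,T=axes(12.5)
O=np.array([.598,.243,.030])
rows(O+P@np.array([.010,.0014,.02+.126]),T,10,0)
E
```

```text
9.05 [0.49144436 0.22385261 0.25534765] [152.18155111  -0.34629333 102.40616998] [ 0.9795576  -0.5879708  -3.25221768] 0.00515130544548125
rotdeg 0.40197121065415636
[0, -0.0003, 0.0, 0.0104, -0.0004, -0.0006, -0.0005]
[0, -0.0003, 0.0, 0.0104, -0.0004, -0.0006, -0.0005]
[0, -0.0003, -0.0, 0.0104, -0.0004, -0.0006, -0.0005]
[0, -0.0003, -0.0, 0.0104, -0.0004, -0.0006, -0.0005]
[0, -0.0003, -0.0, 0.0104, -0.0004, -0.0006, -0.0005]
[0, -0.0003, -0.0, 0.0104, -0.0004, -0.0006, -0.0005]
[0, -0.0003, -0.0, 0.0104, -0.0004, -0.0006, -0.0005]
[0, -0.0003, -0.0, 0.0104, -0.0004, -0.0006, -0.0005]
[0, -0.0003, -0.0, 0.0104, -0.0004, -0.0006, -0.0005]
[0, -0.0003, -0.0, 0.0104, -0.0004, -0.0006, -0.0005]
```

carry_out(increments=[[0,0,0,0.006,0,0,0],[0,0,0,0.01,0,0,0],[0,-0.0005,0,0.01,0,-0.001,-0.001],[0,-0.0005,0,0.011,0,-0.001,-0.001],[0,-0.0005,0,0.011,0,-0.001,-0.001]])

```text
time: 9.68
tool_pos: [0.5158, 0.2252, 0.2131]
eef_rot: [152.1, -0.1, 102.3]
wrist_force: [-0.0, -0.2, -3.2]
finger_gap: 0.0049
grip_force: 59.1
```

carry_out(increments=[[0,-0.0005,0,0.012,0,-0.001,-0.001],[0,-0.0005,0,0.012,0,-0.001,-0.001],[0,-0.0005,0,0.012,0,-0.001,0],[0,0,0,0.01,0,0,0],[0,0,0,0.008,0,0,0]])

```text
time: 10.3
tool_pos: [0.5408, 0.2294, 0.1657]
eef_rot: [152.1, 0.0, 102.3]
wrist_force: [0.3, -0.2, -3.5]
finger_gap: 0.0046
grip_force: 59.1
```

```bash
python3 - <<'E'
import cv2,numpy as np
from rig import cams,sensors
from tri import proj
from plan import axes
s=cams.capture("side")[:,:,::-1].copy();t=cams.capture("top")[:,:,::-1].copy()
o=sensors.observe();p=np.array(o["tool_pos"]);print(p,o["eef_rot"],o["wrist_force"])
P,T=axes(12.5); O=np.array([.598,.243,.03])
print("plate in stand",P.T@(p-.126*P[:,2]-.0014*P[:,1]-O))
z=lambda im,x,y:cv2.convertScaleAbs(cv2.resize(im[y:y+85,x:x+65],None,fx=6,fy=6,interpolation=cv2.INTER_CUBIC),alpha=1.9)
cv2.imwrite("pics/c3.png",np.hstack([z(s,240,120),z(t,205,165)]))
E
```

```text
[0.5406 0.2294 0.1655] [152.1083   0.0361 102.337 ] [ 0.4499 -0.1635 -3.0155]
plate in stand [ 0.0115 -0.0023  0.0213]
```

View pics/c3.png

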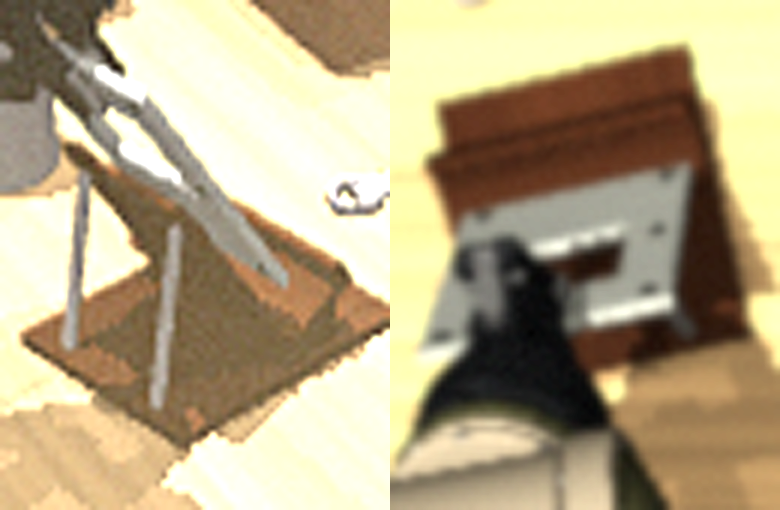

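Side: plate lower near corner about (287,167), over the ledge between lip and backrest. Top: lower edge about (217,199)–(254,192), centred within a few mm. Lowering slowly until contact.

carry_out(increments=[[0,0,0,0.005,0,0,0],[0,0,0,0.004,0,0,0],[0,0,0,0.003,0,0,0],[0,0,0,0.002,0,0,0],[0,0,0,0.001,0,0,0]])

```text
time: 11.02
tool_pos: [0.5474, 0.2309, 0.153]
eef_rot: [152.0, 0.0, 102.3]
wrist_force: [0.0, -0.3, -3.0]
finger_gap: 0.0054
grip_force: 59.2
```

carry_out(increments=[[0,0,0,0.001,0,0,0],[0,0,0,0.001,0,0,0],[0,0,0,0.001,0,0,0],[0,0,0,0,0,0,0],[0,0,0,0,0,0,0]])

```text
time: 11.65
tool_pos: [0.5488, 0.2312, 0.1505]
eef_rot: [152.0, 0.0, 102.3]
wrist_force: [0.6, -0.2, -3.6]
finger_gap: 0.0052
grip_force: 59.2
```

carry_out(increments=[[0,0,0,0.001,0,0,0],[0,0,0,0.001,0,0,0],[0,0,0,0.001,0,0,0],[0,0,0,0,0,0,0],[0,0,0,0,0,0,0]])

```text
time: 12.28
tool_pos: [0.5502, 0.2315, 0.1478]
eef_rot: [152.0, 0.0, 102.3]
wrist_force: [0.3, -0.4, -3.9]
finger_gap: 0.0053
grip_force: 59.2
```

carry_out(increments=[[0,0,0,0.001,0,0,0],[0,0,0,0.001,0,0,0],[0,0,0,0,0,0,0],[0,0,0,0,0,0,0],[0,0,0,0,0,0,0]])

```text
time: 12.9
tool_pos: [0.551, 0.2317, 0.146]
eef_rot: [152.0, 0.0, 102.3]
wrist_force: [0.3, -0.6, -3.3]
finger_gap: 0.0051
grip_force: 59.2
```

carry_out(increments=[[0,0,0,0.001,0,0,0],[0,0,0,0.001,0,0,0],[0,0,0,0,0,0,0],[0,0,0,0,0,0,0],[0,0,0,0,0,0,0]])

```text
time: 13.52
tool_pos: [0.552, 0.2317, 0.1449]
eef_rot: [152.0, 0.1, 102.3]
wrist_force: [-3.8, -4.0, 4.2]
finger_gap: 0.0057
grip_force: 60.4
```

carry_out(increments=[[0,0,0,0.001,0,0,0],[0,0,0,0,0,0,0],[0,0,0,0.001,0,0,0],[0,0,0,0,0,0,0],[0,0,0,0,0,0,0]])

```text
time: 14.15
tool_pos: [0.5526, 0.2317, 0.1449]
eef_rot: [151.9, 0.1, 102.3]
wrist_force: [-17.9, -9.4, 23.1]
finger_gap: 0.0053
grip_force: 64.0
```

Ledge contact felt. I'll ease up slightly and move towards the backrest.

carry_out(increments=[[0,0,0,-0.002,0,0,0],[0,0,-0.001,-0.0005,0,0,0],[0,0,-0.001,0,0,0,0],[0,0,-0.001,0,0,0,0],[0,0,0,0,0,0,0]])

```text
time: 14.78
tool_pos: [0.5494, 0.2314, 0.1434]
eef_rot: [152.0, 0.0, 102.3]
wrist_force: [0.0, 0.0, 1.6]
finger_gap: 0.0054
grip_force: 59.7
```

carry_out(increments=[[0,0,-0.001,0,0,0,0],[0,0,-0.001,0,0,0,0],[0,0,0,0,0,0,0],[0,0,0,0,0,0,0],[0,0,0,0,0,0,0]])

```text
time: 15.4
tool_pos: [0.5473, 0.2309, 0.1423]
eef_rot: [152.0, 0.0, 102.3]
wrist_force: [-1.0, -0.4, 0.4]
finger_gap: 0.0051
grip_force: 59.8
```

carry_out(increments=[[0,0,-0.001,0,0,0,0],[0,0,-0.001,0,0,0,0],[0,0,0,0,0,0,0],[0,0,0,0,0,0,0],[0,0,0,0,0,0,0]])

```text
time: 16.02
tool_pos: [0.5456, 0.2305, 0.1414]
eef_rot: [152.0, 0.0, 102.3]
wrist_force: [-1.1, -1.6, 1.5]
finger_gap: 0.0051
grip_force: 59.8
```

carry_out(increments=[[0,0,-0.001,0,0,0,0],[0,0,-0.001,0,0,0,0],[0,0,0,0,0,0,0],[0,0,0,0,0,0,0],[0,0,0,0,0,0,0]])

```text
time: 16.65
tool_pos: [0.5439, 0.2301, 0.1405]
eef_rot: [152.0, 0.0, 102.3]
wrist_force: [-1.3, -0.0, 1.1]
finger_gap: 0.0051
grip_force: 59.8
```

carry_out(increments=[[0,0,-0.001,0,0,0,0],[0,0,-0.001,0,0,0,0],[0,0,0,0,0,0,0],[0,0,0,0,0,0,0],[0,0,0,0,0,0,0]])

```text
time: 17.27
tool_pos: [0.5426, 0.2299, 0.1398]
eef_rot: [152.0, 0.0, 102.4]
wrist_force: [3.7, 2.5, 0.0]
finger_gap: 0.0054
grip_force: 59.1
```

carry_out(increments=[[0,0,-0.001,0,0,0,0],[0,0,-0.001,0,0,0,0],[0,0,0,0,0,0,0],[0,0,0,0,0,0,0],[0,0,0,0,0,0,0]])

```text
time: 17.9
tool_pos: [0.5422, 0.2297, 0.1396]
eef_rot: [151.8, 0.1, 102.4]
wrist_force: [9.6, 3.9, -1.8]
finger_gap: 0.0055
grip_force: 59.0
```

Backrest contact felt. I'll ease off 1 mm, settle onto the ledge and release gently.

carry_out(increments=[[0,0,0.001,0,0,0,0],[0,0,0,0.0005,0,0,0],[0,0,0,0.0005,0,0,0],[0,0,0,0,0,0,0],[0,0,0,0,0,0,0]], newtons=20)

```text
time: 18.52
tool_pos: [0.5426, 0.2298, 0.1396]
eef_rot: [151.8, 0.1, 102.4]
wrist_force: [-0.2, 1.7, 7.6]
finger_gap: 0.0059
grip_force: 61.0
```

carry_out(increments=[[0.1,0,0,0,0,0,0],[0.14,0,0,0,0,0,0],[0.2,0,0,0,0,0,0],[0.28,0,0,0,0,0,0],[0.35,0,0,0,0,0,0]])

```text
time: 19.15
tool_pos: [0.5417, 0.2296, 0.138]
eef_rot: [152.1, 0.0, 102.3]
wrist_force: [0.1, -0.2, 0.4]
finger_gap: 0.0299
grip_force: 0.0
```

carry_out(increments=[[0.4,0,0,0,0,0,0],[0.4,0,0,-0.004,0,0,0],[0.4,0,0,-0.008,0,0,0],[0.4,0,0,-0.015,0,0,0],[0.4,0,0,-0.02,0,0,0]])

```text
time: 19.77
tool_pos: [0.5197, 0.2248, 0.1808]
eef_rot: [152.0, 0.0, 102.3]
wrist_force: [-1.2, -0.1, 0.4]
finger_gap: 0.034
grip_force: 0.0
```

carry_out(increments=[[0.4,0,0,-0.025,0,0,0],[0.4,0,0,-0.03,0,0,0],[0.4,0,0,-0.03,0,0,0],[0.4,0,0,-0.025,0,0,0],[0.4,0,0,0,0,0,0]])

```text
time: 20.4
tool_pos: [0.4696, 0.214, 0.2793]
eef_rot: [151.8, 0.0, 102.4]
wrist_force: [-0.9, -0.0, 0.1]
finger_gap: 0.0341
grip_force: 0.0
```

```bash
python3 - <<'E'
import cv2,numpy as np
from rig import cams,sensors
from tri import proj
from plan import axes
s=cams.capture("side")[:,:,::-1].copy();t=cams.capture("top")[:,:,::-1].copy()
o=sensors.observe();print(o["time"],o["wrist_force"])
P,T=axes(12.5); O=np.array([.597,.243,.03])
c=[O+P@np.array(v) for v in([.003,-.055,0],[.003,.055,0],[.003,-.055,.16],[.003,.055,.16])]
print(proj("side",c),proj("top",c))
z=lambda im,x,y:cv2.convertScaleAbs(cv2.resize(im[y:y+85,x:x+65],None,fx=6,fy=6,interpolation=cv2.INTER_CUBIC),alpha=1.6)
cv2.imwrite("pics/c4.png",np.hstack([z(s,240,120),z(t,205,165)]))
E
```

```text
20.5 [ 1.3638  0.0012 -0.7984]
[[288.1868 172.6841]
 [265.1018 158.5776]
 [264.4459 142.6046]
 [240.3078 128.5554]] [[254.9912 192.8169]
 [218.4258 201.2531]
 [252.0957 214.5901]
 [210.8366 224.0223]]
```

View pics/c4.png

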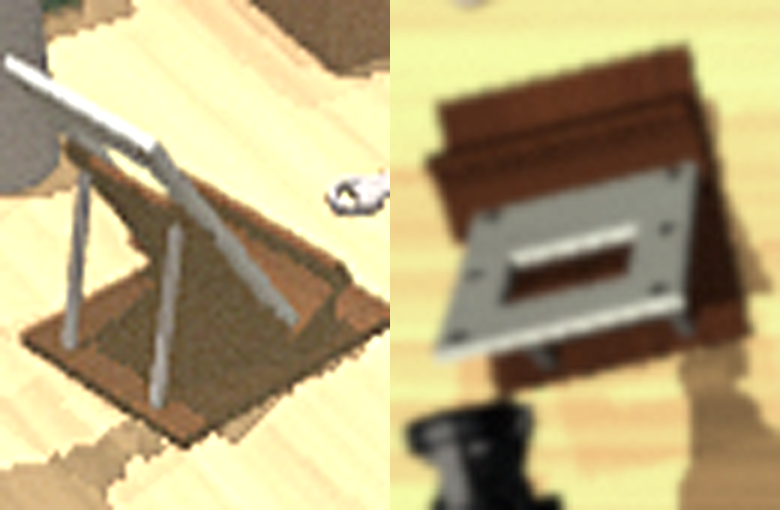

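The plate stands flush: side lower corner (289,173.5) against (288,172.7) predicted, and top edge (213,223.5)–(254,214.5), about 5 mm off centre. The gripper is clear, so I'm handing it in.

```bash
python3 -c "
from rig import ticket
print(ticket.finish_job())"
```

```text
the job is handed in; nothing more can be done
None
```

The end plate is standing on the stand's ledge, flat against the backrest and about 5 mm off the middle. The short plates showed no movement just after the lift, and nothing else was touched as far as the forces and my pictures show. I handed the job in at about 20.5 s of the 42 s, and it returned no verdict.

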